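Lay the stone-carving tools into their tray

TASK

Put the four stone-carving tools that lie scattered on the bench - the flat chisel, the splitting wedge, the toothed bush-hammer head and the segmented grinding wheel - back into the tray, each flat and the right way up in the recess cut to its shape (long slot, wide oblong, square, round). Set each one down without dropping it. The bolt with its nut and the plain steel ring do not belong to the kit: leave them where they lie.

Things in the scene. Friction and masses are not known exactly. Their poses are not given: they have to be found in the camera images.
- chisel: Flat chisel, plain steel, 104 mm long along its x, lying flat: an 18 mm square shank from x = -52 to +20 mm (grip it across y near the origin), then a blade 26 mm wide, 10 mm thick from x = +18 to +52 mm. About 0.2 kg. Origin: centre of its underside; z up. Fingertips 7 mm or more above its underside stay clear of the recess rim.
- wedge: Splitting wedge, plain steel, 70 mm long along its x, 40 mm wide along y (straight sides, grip across y), lying on its flat face; its top slopes down from about 27 mm high at the -x end to 15 mm at the +x end, about 21 mm at the middle. About 0.35 kg. Origin: centre of its underside; z up. Fingertips 7 mm or more above its underside stay clear of the recess rim.
- hammer_head: Bush-hammer head, an upright square steel block 40 x 40 mm and 44 mm high with a grid of 4 x 4 small dark teeth (3 mm) on top. About 0.5 kg. Origin: centre of its underside; z up. Fingertips 7 mm or more above its underside stay clear of the recess rim.
- grinding_wheel: Grinding wheel, a solid round steel disc 58 mm in diameter and 24 mm high, lying flat, with ten dark segments around the edge of its top and a dark hub 20 mm across, 3 mm high, in the middle of its top. About 0.3 kg. Origin: centre of its underside; z up. Fingertips 7 mm or more above its underside stay clear of the recess rim.
- bolt: Look-alike of the chisel, to be left alone: a hex bolt, plain steel, lying along its x, 100 mm long, 14 mm thick, with a hexagonal head (24 mm across) at x = -50 to -40 mm and a nut (24 mm across) at x = +22 to +34 mm. Origin: on the bench under the middle of its length.
- plain_ring: Look-alike of the grinding wheel, to be left alone: a plain steel ring, 58 mm in outer diameter and 20 mm high, with an open 40 mm hole through which the bench is seen. Origin: centre of its underside; z up. A red-brown rubbing stone (95 x 30 x 22 mm) also lies among the tools, and small marble chips on the robot's side of them.
- chisel_recess: Board with the long narrow recess for the chisel, 122 mm (x) by 44 mm (y); the chisel may lie either way round. Fixed board 130 (x) by 90 (y) by 12 mm thick, one of four side by side along y, in changing order, in a dark wooden tray, level with its rim. Origin: centre of its underside, 5.5 mm above the bench. Recess (grey floor) centred, 5 mm deep: floor 7 mm, rim 12 mm above the origin.
- wedge_recess: Board with the wide oblong recess for the wedge, 90 mm (x) by 60 mm (y); the wedge may lie either way round. Fixed board 130 (x) by 90 (y) by 12 mm thick, one of four side by side along y, in changing order, in a dark wooden tray, level with its rim. Origin: centre of its underside, 5.5 mm above the bench. Recess (grey floor) centred, 5 mm deep: floor 7 mm, rim 12 mm above the origin.
- hammer_recess: Board with the square recess for the bush-hammer head, 60 x 60 mm; the head stands in it with its teeth up. Fixed board 130 (x) by 90 (y) by 12 mm thick, one of four side by side along y, in changing order, in a dark wooden tray, level with its rim. Origin: centre of its underside, 5.5 mm above the bench. Recess (grey floor) centred, 5 mm deep: floor 7 mm, rim 12 mm above the origin.
- wheel_recess: Board with the round recess for the grinding wheel, 78 mm in diameter; the wheel lies in it with its segments up. Fixed board 130 (x) by 90 (y) by 12 mm thick, one of four side by side along y, in changing order, in a dark wooden tray, level with its rim. Origin: centre of its underside, 5.5 mm above the bench. Recess (grey floor) centred, 5 mm deep: floor 7 mm, rim 12 mm above the origin.
There are look-alikes about, which are no part of the job. Leave any red or turquoise look-alike of the hammer_head alone.

How it is judged:
At the end, for the whole second after the job is handed in: Each tool rests in its own recess: within 15 mm of the board's centre, underside 3 to 10.5 mm above the board's underside, upright within 0.1 rad, chisel and wedge along the recess within 0.35 rad, under 0.02 m/s and 0.2 rad/s; bolt and plain ring within 30 mm of where they lay (horizontal distance between chisel and chisel_recess below 0.015 m and z of chisel in the frame of chisel_recess between 0.003 and 0.0105 m and angle between each of chisel, wedge, hammer_head, grinding_wheel's own z axis and vertical below 0.1 rad and linear speed of each of chisel, wedge, hammer_head, grinding_wheel below 0.02 m/s and angular speed of each of chisel, wedge, hammer_head, grinding_wheel below 0.2 rad/s and angle between the x axis of chisel and the x axis of chisel_recess, either way round below 0.35 rad and horizontal distance between wedge and wedge_recess below 0.015 m and z of wedge in the frame of wedge_recess between 0.003 and 0.0105 m and angle between the x axis of wedge and the x axis of wedge_recess, either way round below 0.35 rad and horizontal distance between hammer_head and hammer_recess below 0.015 m and z of hammer_head in the frame of hammer_recess between 0.003 and 0.0105 m and horizontal distance between grinding_wheel and wheel_recess below 0.015 m and z of grinding_wheel in the frame of wheel_recess between 0.003 and 0.0105 m and distance of each of bolt, plain_ring from where it was at the start of the episode below 0.03 m); the robot touches nothing.
It fails at once if a tool is dropped or thrown: it moves faster than 0.7 m/s (as after a fall of 25 mm) while the fingers do not touch it ((linear speed of chisel above 0.7 m/s and contact force between the fingers and chisel below 0.05 N) or (linear speed of wedge above 0.7 m/s and contact force between the fingers and wedge below 0.05 N) or (linear speed of hammer_head above 0.7 m/s and contact force between the fingers and hammer_head below 0.05 N) or (linear speed of grinding_wheel above 0.7 m/s and contact force between the fingers and grinding_wheel below 0.05 N)).
It fails at once if the bolt or the plain ring is moved more than 30 mm (distance of any of bolt, plain_ring from where it was at the start of the episode above 0.03 m).
It also fails if it takes over 88 s, if anything falls off the work surface, if the arm or the gripper's body presses on something with over 40 N, if the wrist force passes 120 N, or if a joint passes its speed limit or range.

ROBOT

A 7-joint arm with a two-finger parallel gripper is mounted at the origin on the work surface. World frame = base frame: x ahead of the robot, y to its left, z up, the work surface at z = 0. Lengths are in m, angles in rad, forces in N, time in s.
With the tool pointing down it reaches from about 0.4 to 0.875 m from the base axis. Payload 6.5 kg.
Tool frame: the origin (TCP) lies midway between the tips of the shut fingers; the grasp point (between the pads) lies 19 mm behind it (env.grip_point_offset is the distance from the TCP to the grasp point, in m); z points along the fingers, y is the line along which they close (so a half turn about z gives the same grasp; the last joint's range is limited). The gripper opens to 85 mm and grips with 20 to 120 N. Pads are 22 mm wide; open, the fingers measure 114 mm over their backs; the gripper's body (76 mm by 85 mm) begins 54 mm behind the grasp point. The pads swing forward as they close: fully open they stand 13 mm farther back than shut.
Start: joints at [1.143, 0.536, -0.004, 1.538, 0.003, 1.067, -0.071], TCP at [0.23, -0.608, 0.231] pointing down, gripper open.
Joint ranges: [-2.7, 2.7], [-0.37, 2.16], [-1.27, 1.26], [0.24, 2.4], [-1.31, 4.45], [0.19, 1.91], [-2.76, 2.76]. Speed limits (rad/s): [2.39, 2.39, 3.14, 3.14, 3.14, 3.14, 3.14].

INTERFACE

Orientations are given as a unit quaternion [x, y, z, w].
In Python, from station import env, vision, ticket gives the robot as it stands.
- The arm moves only by the tool send_rows, never from a script. Its argument "deltas" is a list that holds one entry, the list of rows, each a list of 7 numbers: the shift along the world's x, y, z in m, then the turn, a rotation vector about the world's x, y, z in degrees, then the closure in counts, from 0 (fully open) to 255 (shut). A call has 1 to 20 rows; each row shifts and turns the commanded pose from where the row before left it; what a row does not reach is not made up. A row lasts 1/10 s, in which the tool goes at most 50 mm and 8.59 degrees, less where a joint would pass 70% of its speed; a pose out of reach is approached as far as the arm can. A call with a gripper value outside its range is refused whole. The fingers move at their own pace and stop on an object; "grip_force" is the grip in N (left out, the last holds). Time passes only in rows, so rows that do not move let the fingers close. It gives the time, the measured TCP pose, the force, the opening and the grip force at its end, in the units of the state.
- env.sense(): the state, without advancing time (a new reading comes with each control period).
- vision.snapshot(name): name is "side" or "top" or "wrist"; returns the picture (420x560x3 uint8, red, green, blue); there is no depth.
- vision.camera_params(name): a dict with "fov_y" (degrees; the focal length in pixels is half the picture's height over the tangent of half this angle, whatever the lens; pixels are square), "cx", "cy" (the principal point, pixels), "R" (3x3) and "t" (3): a world point X has camera coordinates R X + t. Camera axes: x right, y down, z forward; pixel columns grow to the right and rows downward; lengths in m; the calibration is good to about 2 mm. A picture is of the moment at which its call begins: read the wrist's pose just before it. camera_params takes no time and is no camera call; for the wrist camera it gives the pose at the moment of the call.
- ticket.finish_job(): hands the job in; it is judged then, once.
The state is a dict: "time": time; "q": joint angles; "joint_velocities": joint speeds; "effort": joint torques, N m; "ee_pos": TCP position; "ee_rot": TCP orientation; "force": force on the tool from outside, world axes, zero at the start; "moment": the same for the moment, N m; "gripper_width": finger opening in m; "finger_force": force on a finger pad.
Only numpy, scipy, OpenCV 4.12 (cv2) and the standard library are available. Lean on these libraries where they do the work, as an engineer would, in place of code of your own. Each camera call takes 0.05 s, during which the arm holds its last target. There are 200 camera calls.

## Working session

There is one attempt and no reset: what is moved stays moved. The work goes in short steps, Python scripts to look and compute and a tool call to move; the robot and the scene stay as the last step left them, time stands still between calls to the robot, and variables do not carry over. Pictures are saved under pics/ and viewed, at most 14 in all, crops included, and the job is handed in when it is done.

Besides the shell and the picture viewer there is one more tool, called after "Emit:" as name(argument=value, ...) on one line, values as JSON. send_rows: Moves the arm, as the interface text tells. Its arguments: {"type":"object","properties":{"deltas":{"type":"array","items":{"type":"array","items":{"type":"array","items":{"type":"number"}}}},"grip_force":{"type":"number"}},"required":["deltas"]}

```bash
mkdir -p pics; ls; python3 - <<'E'
from station import env,vision
import cv2
for n in ["top","side"]:
    im=vision.snapshot(n); cv2.imwrite(f"pics/{n}0.png",cv2.resize(im[:,:,::-1],(800,600),interpolation=cv2.INTER_CUBIC))
    print(n,vision.camera_params(n))
print(env.sense()); print(env.grip_point_offset)
E
```

```text
pics
top {'fov_y': 52.13146374837726, 'cx': 285.18175977877996, 'cy': 195.4643233223366, 'R': array([[ 0.02361037, -0.99971421,  0.00374748],
       [-0.99601223, -0.0238452 , -0.08597116],
       [ 0.08603595, -0.00170273, -0.99629058]]), 't': array([-0.02289452,  0.56745177,  0.94755727])}
side {'fov_y': 49.91837969706681, 'cx': 279.76085230905244, 'cy': 209.79043788052175, 'R': array([[-0.98859768, -0.15038781, -0.00762499],
       [-0.10444361,  0.72129264, -0.68471049],
       [ 0.10847196, -0.67610682, -0.72877528]]), 't': array([0.52958698, 0.0942186 , 1.16779327])}
{'time': 0.1, 'q': array([ 1.14280187,  0.5370865 , -0.00445521,  1.5387537 ,  0.00258667,
        1.06729842, -0.07116456]), 'joint_velocities': array([-2.41248434e-03, -2.54030767e-03,  5.84542741e-06, -2.65361576e-03,
        1.37238255e-04,  6.20033013e-04,  2.05560005e-04]), 'effort': array([ 2.07720674e-03, -5.84564567e+01,  1.05168767e+00, -2.59774858e+01,
        1.26643729e-02,  4.65457255e-03, -1.14126871e-05]), 'ee_pos': array([ 0.22987251, -0.60739839,  0.23051111]), 'ee_rot': array([ 9.83672034e-01,  1.79968708e-01, -1.84499593e-04, -7.47694842e-04]), 'force': array([-0.26875472,  0.60240496, -0.29035965]), 'moment': array([-0.05809656, -0.02132167,  0.02762709]), 'finger_force': 0.0, 'gripper_width': 0.08524932689558569}
0.0187
```

View pics/top0.png

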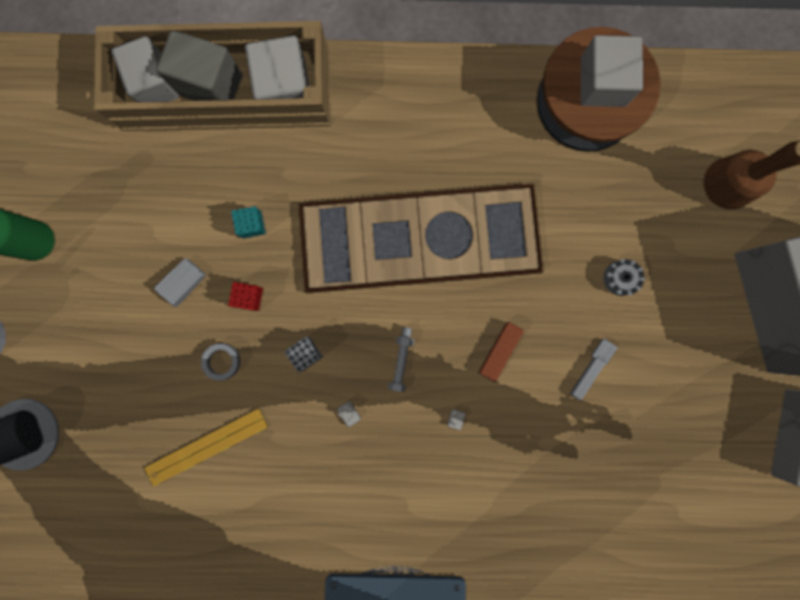

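View pics/side0.png

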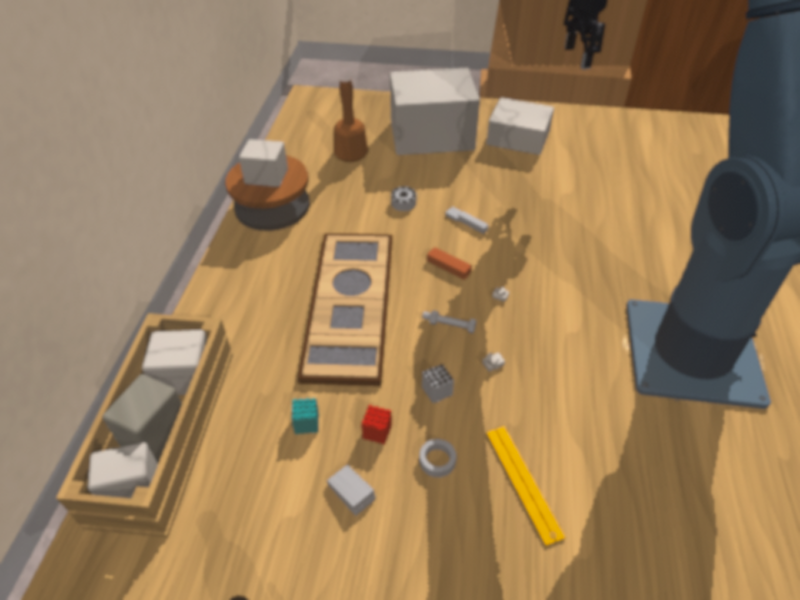

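Top view (800-px scale): the tray boards from left to right are chisel (335,243), hammer (392,240), wheel (449,235) and wedge (505,230). The tools are the wedge (180,281), hammer head (303,353), wheel (625,277) and chisel (595,368). The bolt is at (402,360) and the ring at (220,361). The side view agrees.

```bash
cat > h.py <<'E'
import numpy as np,cv2
from station import env,vision
def ray(p,uv,z,f=None):
    f=210/np.tan(np.radians(p["fov_y"]/2)); R,t=np.array(p["R"]),np.array(p["t"])
    C=-R.T@t; d=R.T@np.array([(uv[0]-p["cx"])/f,(uv[1]-p["cy"])/f,1.])
    return C+d*(z-C[2])/d[2]
def blob(im,p,seed,z,smax=60,r=40,show=None):
    """low-saturation blob nearest seed -> minAreaRect corners on plane z"""
    s=cv2.cvtColor(im,cv2.COLOR_RGB2HSV)[:,:,1]
    m=(s<smax).astype(np.uint8)
    x,y=map(int,seed); k=np.zeros_like(m); k[max(0,y-r):y+r,max(0,x-r):x+r]=1; m&=k
    n,l,st,c=cv2.connectedComponentsWithStats(m)
    i=1+np.argmax(st[1:,4]); pts=np.argwhere(l==i)[:,::-1].astype(np.float32)
    w=np.array([ray(p,q,z)[:2] for q in cv2.convexHull(pts)[:,0]],np.float32)
    (cx,cy),(a,b),th=cv2.minAreaRect(w)
    if a<b: a,b,th=b,a,th+90
    return np.round([cx,cy,a,b,(th+90)%180-90],4), st[i,4]
E
python3 - <<'E'
from h import *
im=vision.snapshot("top");p=vision.camera_params("top")
S={"chisel_rec":(335,243,.0125,70),"ham_rec":(392,240,.0125,70),"wheel_rec":(449,235,.0125,70),"wedge_rec":(505,230,.0125,70),
"wedge":(180,281,.015,60),"ham":(303,353,.035,60),"wheel":(625,277,.018,60),"chisel":(595,368,.012,60),"bolt":(402,360,.01,60),"ring":(220,361,.015,60)}
for n,(u,v,z,s) in S.items():
    for sm in (s,100): print(n,*blob(im,p,(u*.7,v*.7),z,sm,32))
print(vision.camera_params("wrist"))
E
```

```text
chisel_rec [0.6224 0.1096 0.1225 0.0442 6.0009] 1004
chisel_rec [0.6239 0.095  0.1327 0.1233 5.8658] 2938
ham_rec [0.6326 0.0182 0.0607 0.0595 6.4815] 673
ham_rec [ 6.33300e-01  1.86000e-02  1.46100e-01  1.41000e-01 -8.81518e+01] 3630
wheel_rec [ 6.43400e-01 -7.30000e-02  7.62000e-02  7.46000e-02 -8.86207e+01] 873
wheel_rec [ 6.42600e-01 -7.35000e-02  1.46300e-01  1.42100e-01 -8.86106e+01] 3637
wedge_rec [ 0.6527 -0.165   0.0906  0.0594  6.3802] 992
wedge_rec [ 0.6511 -0.1481  0.1331  0.1279  5.9987] 3015
wedge [  0.5559   0.3553   0.0732   0.0476 -42.4774] 658
wedge [  0.5559   0.3543   0.0777   0.0525 -42.4711] 751
ham [ 4.47700e-01  1.50100e-01  4.51000e-02  4.17000e-02 -5.41307e+01] 379
ham [ 4.47800e-01  1.50500e-01  4.94000e-02  4.60000e-02 -5.30667e+01] 455
wheel [  0.5801  -0.3547   0.0608   0.059  -44.5269] 567
wheel [ 5.80100e-01 -3.54700e-01  7.04000e-02  6.17000e-02 -6.24248e+01] 667
chisel [ 4.33500e-01 -3.05500e-01  1.05200e-01  2.86000e-02 -3.35513e+01] 493
chisel [ 4.33400e-01 -3.05700e-01  1.09000e-01  3.30000e-02 -3.36838e+01] 599
bolt [ 4.423e-01 -2.300e-03  1.021e-01  2.810e-02 -8.907e+00] 350
bolt [ 4.4230e-01 -2.5000e-03  1.0650e-01  3.3400e-02 -8.5955e+00] 468
ring [ 4.31400e-01  2.83600e-01  5.87000e-02  5.84000e-02 -8.72928e+01] 389
ring [ 4.31300e-01  2.83700e-01  6.36000e-02  5.82000e-02 -8.86508e+01] 495
{'fov_y': 58.53915091911609, 'cx': 274.49583247097337, 'cy': 205.97226437874073, 'R': array([[ 3.54576077e-01, -9.35027161e-01, -1.13686867e-04],
       [-8.90967989e-01, -3.37905068e-01,  3.03308767e-01],
       [-2.83640351e-01, -1.07444741e-01, -9.52892323e-01]]), 't': array([-0.64950284, -0.04001062,  0.37876079])}
```

Emit:
send_rows(deltas=[[[0.0226, 0.0336, 0, 0, 0, -6.03, 0], [0.0226, 0.0336, 0, 0, 0, -6.03, 0], [0.0226, 0.0336, 0, 0, 0, -6.03, 0], [0.0226, 0.0336, 0, 0, 0, -6.03, 0], [0.0226, 0.0336, 0, 0, 0, -6.03, 0], [0.0226, 0.0336, -0.025, 0, 0, -6.03, 0], [0.0226, 0.0336, -0.025, 0, 0, -6.03, 0], [0.0226, 0.0336, -0.025, 0, 0, -6.03, 0], [0.0226, 0.0336, -0.025, 0, 0, -6.03, 0], [0, 0, 0, 0, 0, 0, 0], [0, 0, 0, 0, 0, 0, 0]]], grip_force=70)

```text
time: 1.25
ee_pos: [0.4336, -0.3043, 0.1306]
ee_rot: [0.958, -0.287, -0.001, -0.0]
force: [0.0, -1.2, 0.7]
gripper_width: 0.0853
finger_force: 0.0
```

```bash
python3 - <<'E'
from h import *
p=vision.camera_params("wrist");s=env.sense();im=vision.snapshot("wrist")
print(s["ee_pos"],s["q"],s["ee_rot"])
cv2.imwrite("pics/w1.png",im[:,:,::-1])
f=210/np.tan(np.radians(p["fov_y"]/2))
X=p["R"]@np.array([.4335,-.3055,.012])+p["t"]; c=X[:2]/X[2]*f+[p["cx"],p["cy"]]
print(c,*blob(im,p,c,.012,60,150))
E
```

```text
[ 0.43361403 -0.30426659  0.13061364] [ 0.45937144  0.47355088  0.08570867  1.93926316 -0.05832188  0.73289394
 -1.57348863] [ 9.57983168e-01 -2.86823046e-01 -8.67186623e-04 -1.94489238e-04]
[275.38390878 197.59403892] [ 4.32200e-01 -3.06800e-01  1.05600e-01  2.62000e-02 -3.33083e+01] 4074
```

View pics/w1.png

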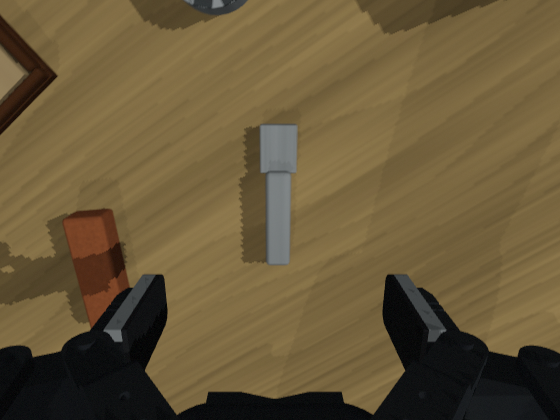

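The wrist view shows the chisel at about (279,195), blade up, between the open fingers. It agrees with the top-view estimate to about 2 mm.

Emit:
send_rows(deltas=[[[-0.0014, -0.0025, -0.03, 0, 0, 0, 0], [0, 0, -0.035, 0, 0, 0, 0], [0, 0, -0.03, 0, 0, 0, 0], [0, 0, -0.018, 0, 0, 0, 0], [0, 0, -0.0085, 0, 0, 0, 0], [0, 0, 0, 0, 0, 0, 255], [0, 0, 0, 0, 0, 0, 255], [0, 0, 0, 0, 0, 0, 255], [0, 0, 0, 0, 0, 0, 255], [0, 0, 0, 0, 0, 0, 255], [0, 0, 0, 0, 0, 0, 255], [0, 0, 0, 0, 0, 0, 255], [0, 0, 0, 0, 0, 0, 255], [0, 0, 0, 0, 0, 0, 255]]], grip_force=70)

```text
time: 2.7
ee_pos: [0.4327, -0.3082, 0.0109]
ee_rot: [0.957, -0.288, 0.001, 0.0]
force: [-2.1, 0.6, 8.5]
gripper_width: 0.0151
finger_force: 68.7
```

Emit:
send_rows(deltas=[[[0, 0, 0.01, 0, 0, 0, 255], [0, 0, 0.03, 0, 0, 0, 255], [0, 0, 0.04, 0, 0, 0, 255], [0.0158, 0.0348, 0.01, 0, 0, 3.3, 255], [0.0158, 0.0348, 0, 0, 0, 3.3, 255], [0.0158, 0.0348, 0, 0, 0, 3.3, 255], [0.0158, 0.0348, 0, 0, 0, 3.3, 255], [0.0158, 0.0348, 0, 0, 0, 3.3, 255], [0.0158, 0.0348, 0, 0, 0, 3.3, 255], [0.0158, 0.0348, 0, 0, 0, 3.3, 255], [0.0158, 0.0348, 0, 0, 0, 3.3, 255], [0.0158, 0.0348, 0, 0, 0, 3.3, 255], [0.0158, 0.0348, 0, 0, 0, 3.3, 255], [0.0158, 0.0348, 0, 0, 0, 3.3, 255], [0.0158, 0.0348, 0, 0, 0, 3.3, 255], [0, 0, 0, 0, 0, 0, 255], [0, 0, 0, 0, 0, 0, 255]]])

```text
time: 4.4
ee_pos: [0.6213, 0.1105, 0.0999]
ee_rot: [0.999, 0.054, -0.0, 0.0]
force: [0.1, -0.7, -1.7]
gripper_width: 0.0154
finger_force: 69.0
```

```bash
python3 - <<'E'
from h import *
s=env.sense();im=vision.snapshot("wrist")
print(s["ee_pos"],s["q"],s["ee_rot"])
cv2.imwrite("pics/w2.png",im[:,:,::-1])
E
```

```text
[0.62130178 0.11049977 0.09988119] [-0.17408574  0.66447212 -0.10403701  1.67589665  0.08885098  0.8063651
 -1.78104121] [ 9.98556574e-01  5.37093661e-02 -2.61355759e-04  5.77593079e-05]
```

View pics/w2.png

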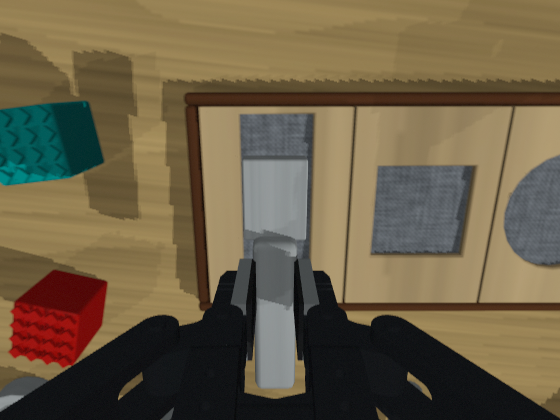

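The chisel is held level, blade forward, above the long recess at (278,180). Lowering it now.

Emit:
send_rows(deltas=[[[0.001, -0.001, -0.03, 0, 0, 0, 255], [0, 0, -0.025, 0, 0, 0, 255], [0, 0, -0.01, 0, 0, 0, 255], [0, 0, -0.005, 0, 0, 0, 255], [0, 0, -0.003, 0, 0, 0, 255], [0, 0, -0.002, 0, 0, 0, 255], [0, 0, 0, 0, 0, 0, 255]]])

```text
time: 5.15
ee_pos: [0.6232, 0.1086, 0.0255]
ee_rot: [0.999, 0.053, 0.001, -0.0]
force: [-0.5, -0.2, -1.3]
gripper_width: 0.0153
finger_force: 69.0
```

Emit:
send_rows(deltas=[[[0, 0, -0.001, 0, 0, 0, 255], [0, 0, -0.001, 0, 0, 0, 255], [0, 0, -0.001, 0, 0, 0, 255], [0, 0, 0, 0, 0, 0, 255]]])

```text
time: 5.55
ee_pos: [0.6231, 0.1087, 0.0234]
ee_rot: [0.999, 0.053, 0.0, 0.0]
force: [-3.8, -0.8, 10.6]
gripper_width: 0.0151
finger_force: 70.5
```

Emit:
send_rows(deltas=[[[0, 0, 0, 0, 0, 0, 0], [0, 0, 0, 0, 0, 0, 0], [0, 0, 0, 0, 0, 0, 0], [0, 0, 0, 0, 0, 0, 0], [0, 0, 0.02, 0, 0, 0, 0], [0, 0, 0.035, 0, 0, 0, 0], [0, 0, 0.04, 0, 0, 0, 0], [-0.0039, -0.042, 0, 0, 0, 0, 0], [-0.0039, -0.042, 0, 0, 0, 0, 0], [-0.0039, -0.042, 0, 0, 0, 0, 0], [-0.0039, -0.042, 0, 0, 0, 0, 0], [-0.0039, -0.042, 0, 0, 0, 0, 0], [-0.0039, -0.042, 0, 0, 0, 0, 0], [-0.0039, -0.042, 0, 0, 0, 0, 0], [-0.0039, -0.042, 0, 0, 0, 0, 0], [-0.0039, -0.042, 0, 0, 0, 0, 0], [-0.0039, -0.042, 0, 0, 0, 0, 0], [-0.0039, -0.042, 0, 0, 0, 0, 0], [0, 0, 0, 0, 0, 0, 0], [0, 0, 0, 0, 0, 0, 0]]])

```text
time: 7.55
ee_pos: [0.579, -0.3549, 0.1164]
ee_rot: [0.999, 0.051, -0.0, 0.0]
force: [0.1, 1.4, -0.3]
gripper_width: 0.0854
finger_force: 0.0
```

```bash
python3 - <<'E'
from h import *
p=vision.camera_params("wrist");s=env.sense();im=vision.snapshot("wrist")
print(s["ee_pos"],s["ee_rot"])
cv2.imwrite("pics/w3.png",im[:,:,::-1])
f=210/np.tan(np.radians(p["fov_y"]/2))
X=p["R"]@np.array([.5801,-.3547,.015])+p["t"]; c=X[:2]/X[2]*f+[p["cx"],p["cy"]]
print(c,*blob(im,p,c,.015,60,60),*blob(im,p,c,.015,80,70))
t=vision.snapshot("top");q=vision.camera_params("top")
print(blob(t,q,(335*.7,243*.7),.0125,70,32)); cv2.imwrite("pics/t1.png",cv2.resize(t[100:230,60:460,::-1],(800,260)))
E
```

```text
[ 0.57897466 -0.35486883  0.11642404] [ 9.98674012e-01  5.14796651e-02 -2.33628097e-04  8.25186740e-05]
[274.1002391  203.83277466] [ 0.5805 -0.3543  0.0634  0.0596  5.9217] 6205 [  0.58    -0.3548   0.0636   0.0606 -22.7475] 6304
(array([0.6225, 0.11  , 0.1224, 0.044 , 6.2973]), np.int32(985))
```

View pics/w3.png

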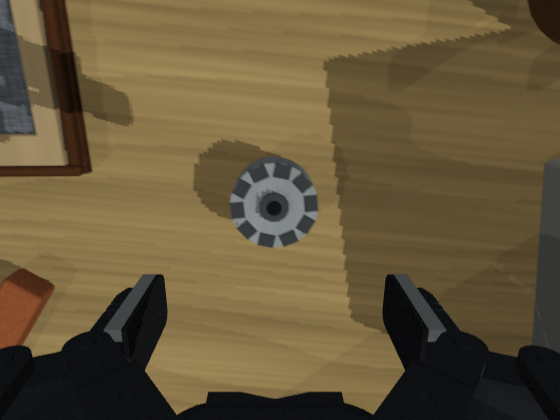

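View pics/t1.png

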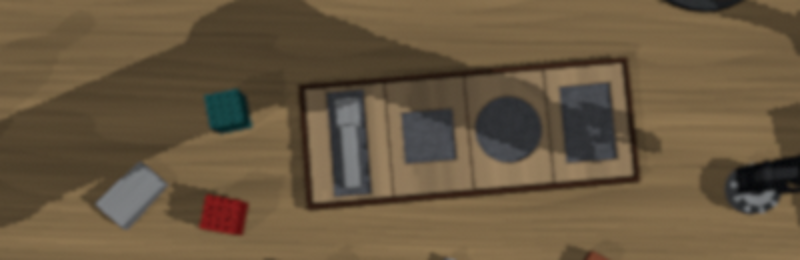

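The wheel is centred at (274,205) between the fingers, with the hub and segments up. In the top crop the chisel lies in its slot at (348,143).

Emit:
send_rows(deltas=[[[0.001, 0, -0.03, 0, 0, 0, 0], [0, 0, -0.035, 0, 0, 0, 0], [0, 0, -0.025, 0, 0, 0, 0], [0, 0, -0.013, 0, 0, 0, 0], [0, 0, -0.0075, 0, 0, 0, 0], [0, 0, 0, 0, 0, 0, 255], [0, 0, 0, 0, 0, 0, 255], [0, 0, 0, 0, 0, 0, 255], [0, 0, 0, 0, 0, 0, 255], [0, 0, 0, 0, 0, 0, 255], [0, 0, 0, 0, 0, 0, 255]]], grip_force=80)

```text
time: 8.75
ee_pos: [0.5823, -0.3541, 0.0086]
ee_rot: [0.999, 0.053, 0.002, 0.001]
force: [-1.3, 0.9, 5.7]
gripper_width: 0.0544
finger_force: 85.1
```

Emit:
send_rows(deltas=[[[0, 0, 0.01, 0, 0, 0, 255], [0, 0, 0.03, 0, 0, 0, 255], [0, 0, 0.03, 0, 0, 0, 255], [0.0077, 0.0351, 0, 0, 0, 0, 255], [0.0077, 0.0351, 0, 0, 0, 0, 255], [0.0077, 0.0351, 0, 0, 0, 0, 255], [0.0077, 0.0351, 0, 0, 0, 0, 255], [0.0077, 0.0351, 0, 0, 0, 0, 255], [0.0077, 0.0351, 0, 0, 0, 0, 255], [0.0077, 0.0351, 0, 0, 0, 0, 255], [0.0077, 0.0351, 0, 0, 0, 0, 255], [0, 0, 0, 0, 0, 0, 255], [0, 0, -0.02, 0, 0, 0, 255], [0, 0, -0.02, 0, 0, 0, 255], [0, 0, 0, 0, 0, 0, 255]]])

```text
time: 10.25
ee_pos: [0.6398, -0.0726, 0.0342]
ee_rot: [0.999, 0.053, -0.003, -0.0]
force: [-0.7, -0.3, -3.8]
gripper_width: 0.0548
finger_force: 85.4
```

```bash
python3 - <<'E'
from h import *
im=vision.snapshot("wrist")
cv2.imwrite("pics/w4.png",im[:,:,::-1])
E
```

```text
(no output)
```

View pics/w4.png

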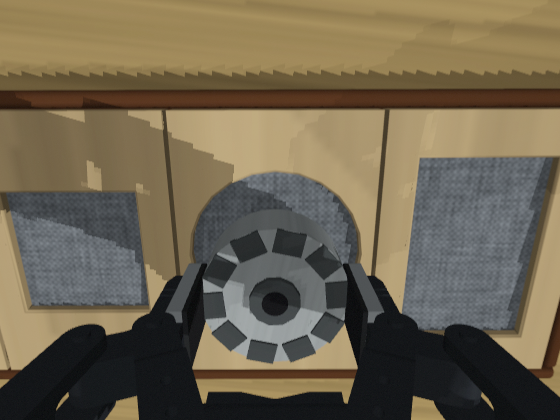

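The wheel is gripped level at (275,300) over the round recess, about 3 mm short in x.

Emit:
send_rows(deltas=[[[0.003, 0, -0.004, 0, 0, 0, 255], [0, 0, -0.003, 0, 0, 0, 255], [0, 0, -0.002, 0, 0, 0, 255], [0, 0, -0.0015, 0, 0, 0, 255], [0, 0, -0.001, 0, 0, 0, 255], [0, 0, -0.001, 0, 0, 0, 255], [0, 0, 0, 0, 0, 0, 255]]])

```text
time: 11.0
ee_pos: [0.6453, -0.0726, 0.0237]
ee_rot: [0.999, 0.053, -0.0, -0.0]
force: [0.1, -0.2, -4.0]
gripper_width: 0.0552
finger_force: 85.4
```

Emit:
send_rows(deltas=[[[-0.001, 0, -0.001, 0, 0, 0, 255], [0, 0, -0.001, 0, 0, 0, 255], [0, 0, -0.001, 0, 0, 0, 255], [0, 0, -0.001, 0, 0, 0, 255], [0, 0, 0, 0, 0, 0, 255]]])

```text
time: 11.5
ee_pos: [0.6443, -0.0726, 0.0211]
ee_rot: [0.999, 0.053, -0.0, 0.0]
force: [-5.7, 0.6, 8.8]
gripper_width: 0.0545
finger_force: 86.9
```

Emit:
send_rows(deltas=[[[0, 0, 0, 0, 0, 0, 0], [0, 0, 0, 0, 0, 0, 0], [0, 0, 0, 0, 0, 0, 0], [0, 0, 0, 0, 0, 0, 0], [0, 0, 0.02, 0, 0, 0, 0], [0, 0, 0.04, 0, 0, 0, 0], [0, 0, 0.05, 0, 0, 0, 0], [-0.0246, 0.028, 0, 0, 0, 3.75, 0], [-0.0246, 0.028, 0, 0, 0, 3.75, 0], [-0.0246, 0.028, 0, 0, 0, 3.75, 0], [-0.0246, 0.028, 0, 0, 0, 3.75, 0], [-0.0246, 0.028, 0, 0, 0, 3.75, 0], [-0.0246, 0.028, 0, 0, 0, 3.75, 0], [-0.0246, 0.028, 0, 0, 0, 3.75, 0], [-0.0246, 0.028, 0, 0, 0, 3.75, 0], [0, 0, 0, 0, 0, 0, 0], [0, 0, 0, 0, 0, 0, 0]]])

```text
time: 13.2
ee_pos: [0.4475, 0.1519, 0.13]
ee_rot: [0.951, 0.31, 0.0, 0.0]
force: [0.3, -0.4, -0.9]
gripper_width: 0.0854
finger_force: 0.0
```

```bash
python3 - <<'E'
from h import *
p=vision.camera_params("wrist");s=env.sense();im=vision.snapshot("wrist")
print(s["ee_pos"],s["ee_rot"])
cv2.imwrite("pics/w5.png",im[:,:,::-1])
f=210/np.tan(np.radians(p["fov_y"]/2))
X=p["R"]@np.array([.4475,.1515,.03])+p["t"]; c=X[:2]/X[2]*f+[p["cx"],p["cy"]]
print(c,*blob(im,p,c,.03,60,70))
E
```

```text
[0.4474793  0.15191856 0.12998773] [9.50669034e-01 3.10206919e-01 2.34176326e-04 2.34047624e-05]
[274.94606464 206.40928853] [ 0.4477  0.1516  0.0513  0.0421 36.1487] 4363
```

View pics/w5.png

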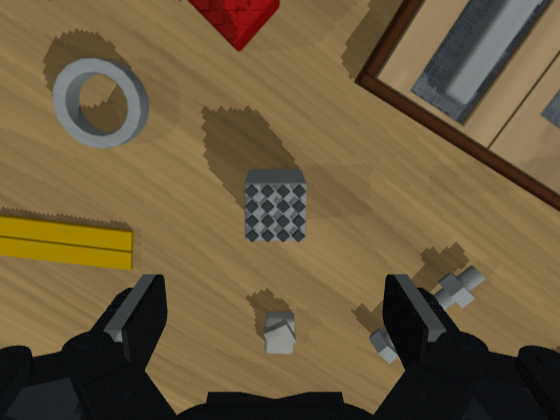

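```bash
python3 - <<'E'
from h import *
p=vision.camera_params("wrist")
for uv in [(276,184),(275.5,241),(275.5,212)]: print(ray(p,uv,.045))
print(ray(p,(275.5,169),0))
E
```

```text
[0.4643241  0.16157028 0.045     ]
[0.43300668 0.13911695 0.045     ]
[0.44922497 0.15094514 0.045     ]
[0.46422402 0.16165483 0.        ]
```

The hammer head's top centre is at (275,212), square to the fingers with its teeth up. The bolt, ring and chips are clear of the fingers.

Emit:
send_rows(deltas=[[[0.001, -0.0015, -0.03, 0, 0, 0, 0], [0, 0, -0.035, 0, 0, 0, 0], [0, 0, -0.03, 0, 0, 0, 0], [0, 0, -0.015, 0, 0, 0, 0], [0, 0, -0.008, 0, 0, 0, 0], [0, 0, 0, 0, 0, 0, 255], [0, 0, 0, 0, 0, 0, 255], [0, 0, 0, 0, 0, 0, 255], [0, 0, 0, 0, 0, 0, 255], [0, 0, 0, 0, 0, 0, 255], [0, 0, 0, 0, 0, 0, 255], [0, 0, 0, 0, 0, 0, 255]]], grip_force=90)

```text
time: 14.45
ee_pos: [0.4495, 0.1504, 0.0131]
ee_rot: [0.951, 0.31, 0.001, -0.0]
force: [-0.9, -0.2, 6.0]
gripper_width: 0.0386
finger_force: 91.1
```

Emit:
send_rows(deltas=[[[0, 0, 0.01, 0, 0, 0, 255], [0, 0, 0.03, 0, 0, 0, 255], [0, 0, 0.04, 0, 0, 0, 255], [0.0262, -0.0189, 0, 0, 0, -4.29, 255], [0.0262, -0.0189, 0, 0, 0, -4.29, 255], [0.0262, -0.0189, 0, 0, 0, -4.29, 255], [0.0262, -0.0189, 0, 0, 0, -4.29, 255], [0.0262, -0.0189, 0, 0, 0, -4.29, 255], [0.0262, -0.0189, 0, 0, 0, -4.29, 255], [0.0262, -0.0189, 0, 0, 0, -4.29, 255], [0, 0, 0, 0, 0, 0, 255], [0, 0, -0.03, 0, 0, 0, 255], [0, 0, -0.02, 0, 0, 0, 255], [0, 0, -0.01, 0, 0, 0, 255], [0, 0, 0, 0, 0, 0, 255]]])

```text
time: 15.95
ee_pos: [0.6303, 0.0177, 0.0307]
ee_rot: [0.999, 0.053, -0.002, -0.0]
force: [0.2, 0.4, -4.2]
gripper_width: 0.0385
finger_force: 91.7
```

Emit:
send_rows(deltas=[[[0.001, 0.0005, -0.001, 0, 0, 0, 255], [0, 0, -0.001, 0, 0, 0, 255], [0, 0, -0.001, 0, 0, 0, 255], [0, 0, -0.001, 0, 0, 0, 255], [0, 0, -0.001, 0, 0, 0, 255], [0, 0, -0.001, 0, 0, 0, 255], [0, 0, 0, 0, 0, 0, 255]]])

```text
time: 16.65
ee_pos: [0.633, 0.018, 0.0257]
ee_rot: [0.999, 0.053, -0.0, 0.0]
force: [-0.0, -0.3, -5.1]
gripper_width: 0.0386
finger_force: 92.0
```

Emit:
send_rows(deltas=[[[0, 0, -0.001, 0, 0, 0, 255], [0, 0, -0.001, 0, 0, 0, 255], [0, 0, 0, 0, 0, 0, 255]]])

```text
time: 16.95
ee_pos: [0.633, 0.0181, 0.0256]
ee_rot: [0.999, 0.053, -0.0, 0.0]
force: [-6.7, -0.5, 13.9]
gripper_width: 0.039
finger_force: 94.1
```

Emit:
send_rows(deltas=[[[0, 0, 0, 0, 0, 0, 100], [0, 0, 0, 0, 0, 0, 100], [0, 0, 0, 0, 0, 0, 100], [0, 0, 0.02, 0, 0, 0, 100], [0, 0, 0.04, 0, 0, 0, 60], [0, 0, 0.045, 0, 0, 0, 0], [0, 0, 0, 0, 0, 8.2, 0], [0, 0, 0, 0, 0, 8.2, 0], [0, 0, 0, 0, 0, 8.2, 0], [0, 0, 0, 0, 0, 8.2, 0], [0, 0, 0, 0, 0, 8.2, 0]]])

```text
time: 18.05
ee_pos: [0.6331, 0.018, 0.1288]
ee_rot: [0.916, 0.402, 0.0, 0.0]
force: [-0.9, -0.0, -1.2]
gripper_width: 0.085
finger_force: 0.0
```

Emit:
send_rows(deltas=[[[-0.007, 0.0308, 0, 0, 0, 8.2, 0], [-0.007, 0.0308, 0, 0, 0, 8.2, 0], [-0.007, 0.0308, 0, 0, 0, 8.2, 0], [-0.007, 0.0308, 0, 0, 0, 8.2, 0], [-0.007, 0.0308, 0, 0, 0, 8.2, 0], [-0.007, 0.0308, 0, 0, 0, 8.2, 0], [-0.007, 0.0308, 0, 0, 0, 8.2, 0], [-0.007, 0.0308, 0, 0, 0, 8.2, 0], [-0.007, 0.0308, 0, 0, 0, 8.2, 0], [-0.007, 0.0308, 0, 0, 0, 8.2, 0], [-0.007, 0.0308, 0, 0, 0, 8.2, 0], [0, 0, 0, 0, 0, 0, 0], [0, 0, 0, 0, 0, 0, 0]]])

```text
time: 19.35
ee_pos: [0.5556, 0.3575, 0.1285]
ee_rot: [0.364, 0.931, -0.0, -0.0]
force: [0.2, -0.8, -0.0]
gripper_width: 0.0856
finger_force: 0.0
```

```bash
python3 - <<'E'
from h import *
p=vision.camera_params("wrist");s=env.sense();im=vision.snapshot("wrist")
print(s["ee_pos"],s["ee_rot"],s["q"])
cv2.imwrite("pics/w6.png",im[:,:,::-1])
f=210/np.tan(np.radians(p["fov_y"]/2))
X=p["R"]@np.array([.5555,.357,.015])+p["t"]; c=X[:2]/X[2]*f+[p["cx"],p["cy"]]
print(c,*blob(im,p,c,.015,60,75))
E
```

```text
[0.55560422 0.35747402 0.12850208] [ 3.64490065e-01  9.31207256e-01 -5.10625653e-05 -1.90623795e-04] [-0.21734285  0.7642647  -0.65003635  1.55361029  0.51970629  1.00243631
 -0.19353557]
[274.44252606 201.38864225] [  0.5553   0.3572   0.0705   0.0413 -39.4905] 5399
```

View pics/w6.png

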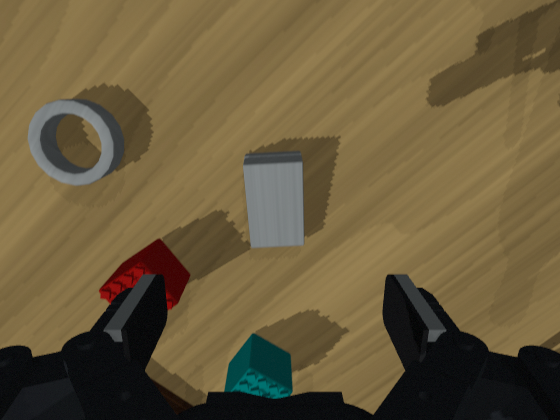

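The wedge is at (274,200), about 3° off the fingers, with its thick end at the top of the image. The red block at (155,280) is about 100 mm away, so there is room to descend.

Emit:
send_rows(deltas=[[[0, 0, -0.03, 0, 0, 2, 0], [0, 0, -0.035, 0, 0, 0, 0], [0, 0, -0.03, 0, 0, 0, 0], [0, 0, -0.017, 0, 0, 0, 0], [0, 0, -0.0085, 0, 0, 0, 0], [0, 0, 0, 0, 0, 0, 255], [0, 0, 0, 0, 0, 0, 255], [0, 0, 0, 0, 0, 0, 255], [0, 0, 0, 0, 0, 0, 255], [0, 0, 0, 0, 0, 0, 255], [0, 0, 0, 0, 0, 0, 255], [0, 0, 0, 0, 0, 0, 255]]], grip_force=90)

```text
time: 20.6
ee_pos: [0.557, 0.3577, 0.0104]
ee_rot: [0.348, 0.937, 0.001, 0.001]
force: [-1.2, -0.5, 6.3]
gripper_width: 0.0374
finger_force: 91.2
```

Emit:
send_rows(deltas=[[[0, 0, 0.01, 0, 0, 0, 255], [0, 0, 0.035, 0, 0, 0, 255], [0, 0, 0.045, 0, 0, 0, 255], [0, 0, 0.03, 0, 0, 0, 255], [0.0074, -0.0402, 0, 0, 0, 3.6, 255], [0.0074, -0.0402, 0, 0, 0, 3.6, 255], [0.0074, -0.0402, 0, 0, 0, 3.6, 255], [0.0074, -0.0402, 0, 0, 0, 3.6, 255], [0.0074, -0.0402, 0, 0, 0, 3.6, 255], [0.0074, -0.0402, 0, 0, 0, 3.6, 255], [0.0074, -0.0402, 0, 0, 0, 3.6, 255], [0.0074, -0.0402, 0, 0, 0, 3.6, 255], [0.0074, -0.0402, 0, 0, 0, 3.6, 255], [0.0074, -0.0402, 0, 0, 0, 3.6, 255], [0.0074, -0.0402, 0, 0, 0, 3.6, 255], [0.0074, -0.0402, 0, 0, 0, 3.6, 255], [0.0074, -0.0402, 0, 0, 0, 3.6, 255], [0, 0, 0, 0, 0, 0, 255], [0, 0, 0, 0, 0, 0, 255]]])

```text
time: 22.5
ee_pos: [0.6517, -0.1675, 0.1284]
ee_rot: [-0.051, 0.999, -0.0, -0.0]
force: [0.5, 1.2, -3.2]
gripper_width: 0.037
finger_force: 91.4
```

```bash
python3 - <<'E'
from h import *
im=vision.snapshot("wrist");cv2.imwrite("pics/w7.png",im[:,:,::-1])
E
```

```text
(no output)
```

View pics/w7.png

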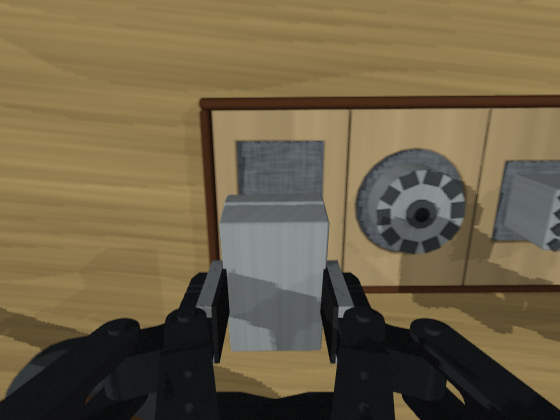

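The wedge is held level at (275,275) and lined up with its oblong recess. The wheel (420,210) and hammer head (540,205) sit in theirs.

Emit:
send_rows(deltas=[[[0.001, 0.0015, -0.03, 0, 0, 0, 255], [0, 0, -0.035, 0, 0, 0, 255], [0, 0, -0.02, 0, 0, 0, 255], [0, 0, -0.01, 0, 0, 0, 255], [0, 0, -0.003, 0, 0, 0, 255], [0, 0, -0.002, 0, 0, 0, 255], [0, 0, -0.001, 0, 0, 0, 255], [0, 0, -0.001, 0, 0, 0, 255], [0, 0, -0.001, 0, 0, 0, 255], [0, 0, 0, 0, 0, 0, 255]]])

```text
time: 23.55
ee_pos: [0.6533, -0.1643, 0.0255]
ee_rot: [-0.053, 0.999, -0.0, 0.0]
force: [0.3, 0.1, -3.0]
gripper_width: 0.037
finger_force: 91.4
```

Emit:
send_rows(deltas=[[[0, 0, -0.001, 0, 0, 0, 255], [0, 0, -0.001, 0, 0, 0, 255], [0, 0, -0.001, 0, 0, 0, 255], [0, 0, -0.001, 0, 0, 0, 255], [0, 0, 0, 0, 0, 0, 255]]])

```text
time: 24.05
ee_pos: [0.6532, -0.1642, 0.0229]
ee_rot: [-0.052, 0.999, -0.0, -0.0]
force: [-5.8, -0.5, 9.9]
gripper_width: 0.0376
finger_force: 92.9
```

Emit:
send_rows(deltas=[[[0, 0, 0, 0, 0, 0, 100], [0, 0, 0, 0, 0, 0, 100], [0, 0, 0, 0, 0, 0, 100], [0, 0, 0.02, 0, 0, 0, 100], [0, 0, 0.045, 0, 0, 0, 60], [0, 0, 0.05, 0, 0, 0, 0], [0, 0, 0.05, 0, 0, 0, 0], [-0.025, -0.03, 0.01, 0, 0, 0, 0], [-0.025, -0.03, 0, 0, 0, 0, 0], [-0.025, -0.03, 0, 0, 0, 0, 0], [-0.025, -0.03, 0, 0, 0, 0, 0], [-0.025, -0.03, 0, 0, 0, 0, 0], [-0.025, -0.03, 0, 0, 0, 0, 0], [-0.025, -0.03, 0, 0, 0, 0, 0], [-0.025, -0.03, 0, 0, 0, 0, 0], [0, 0, 0, 0, 0, 0, 0], [0, 0, 0, 0, 0, 0, 0]]])

```text
time: 25.75
ee_pos: [0.4528, -0.4051, 0.1974]
ee_rot: [-0.052, 0.999, -0.0, 0.0]
force: [-0.9, 0.9, 0.1]
gripper_width: 0.0852
finger_force: 0.0
```

```bash
python3 - <<'E'
from h import *
a=vision.snapshot("top")[120:300,120:420,::-1];b=vision.snapshot("side")[140:340,180:360,::-1]
c=np.zeros((600,800,3),np.uint8);c[:480]=cv2.resize(a,(800,480));cv2.imwrite("pics/f1.png",c[:480]);cv2.imwrite("pics/f2.png",cv2.resize(b,(540,600)))
im=vision.snapshot("top");p=vision.camera_params("top")
for n,s in {"bolt":(402,360,.01),"ring":(220,361,.015)}.items(): print(n,*blob(im,p,(s[0]*.7,s[1]*.7),s[2],60,32))
E
```

```text
bolt [ 4.422e-01 -3.100e-03  1.019e-01  2.840e-02 -7.759e+00] 366
ring [ 4.31300e-01  2.84600e-01  6.10000e-02  5.82000e-02 -8.86508e+01] 388
```

View pics/f1.png

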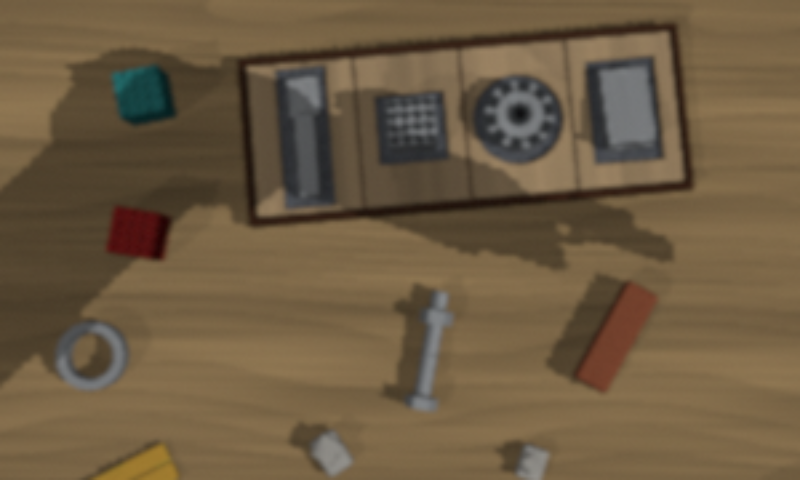

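View pics/f2.png

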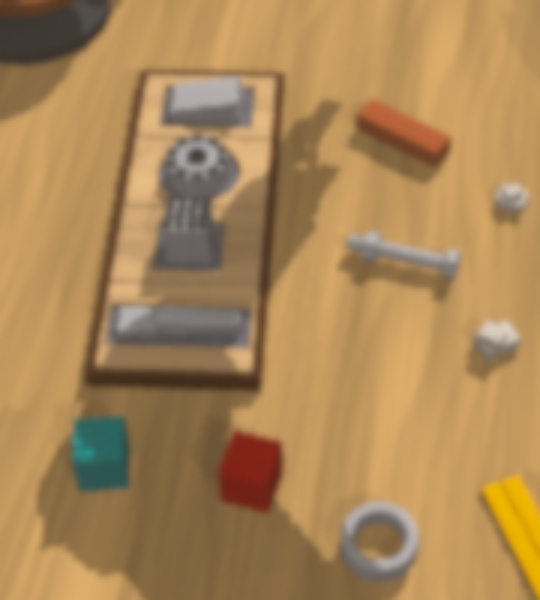

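All four tools lie flat in their own recesses in both views. The chisel is at (305,140), the hammer head (412,125), the wheel (518,115) and the wedge (625,107). The bolt and ring have not moved.

```bash
python3 -c "
from station import ticket
print(ticket.finish_job())"
```

```text
the job is handed in; nothing more can be done
None
```

The chisel, wedge, hammer head and grinding wheel each lie flat in their own recess, the bolt and ring have not moved, and the job was handed in at about 26 s; the hand-in returned no verdict, so this rests on the final camera views.

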